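# Open the locked centrifuge with the release pin

### The job

The small centrifuge has lost power and its lid is locked: take the orange-handled release pin from its stand, push it through the orange-ringed hole in the sloped front panel, square to the panel, until the hidden latch trips and the lid springs fully open. Then put the pin back in its stand, standing upright with its handle resting on top, and leave the other things where they are.

Things in the scene. Friction and masses are not known exactly. Their poses are not given: they have to be found in the camera images.
- centrifuge: White bench centrifuge, 240 (x) x 200 (y) x 130 mm high with its lid shut, fixed to the bench. Origin: centre of its underside; x points from the front (sloped panel, facing the robot) to the hinge at the back, y to its left, z up. The panel, 80 mm up its slope, rises backward at 35 degrees from level, from 57 to 102 mm above the bench; dark display on its left half, release hole on its right.
- release_hole (a point): Centre of the mouth of the round release hole on the panel's surface, inside an orange ring 35 mm across. Hole 16 mm wide, 14 mm through the panel and square to it: the way in is (sin 35, 0, -cos 35 deg) = (0.574, 0, -0.819) in the axes of the centrifuge (also this point's axes), so the pin leans 35 degrees from vertical, handle toward the robot.
- latch_pad (a point): Centre of the hidden spring latch pad's face at rest, 26 mm in along the axis of the release hole; the pad, 26 x 26 mm, fills the way behind the hole. It lets the lid go when pushed about 5 mm further (31 mm in) and stops at about 35 mm; pushing takes 5 to 9 N up to the trip. This point is fixed to the centrifuge and does not move with the pad.
- pawl (a joint): Hidden spring latch, rad: 0 at rest (lid locked), grows as its pad is pushed in, lets the lid go at about 0.16 to 0.22, ends at 0.40; springs back when the pin is withdrawn.
- lid (a joint): Lid, rad: 0 shut and locked; once released its own spring lifts it within about 2 s to its stop at 1.15, where it stays. Hinged along y at the back, 118 mm behind the origin, 104 mm high; the lid is 174 mm long, 196 wide, 25 thick. Open, its front edge stands about 270 mm above the bench over the rear half of the machine.
- pin_grip (a point): Centre of the orange handle of the loose release pin, a round cylinder 26 mm in diameter, 60 mm long; z axis along the pin, from tip to handle. Below it is a straight steel rod 8 mm in diameter, 65 mm long, round-tipped. The tip is 95 mm from this point, the handle's underside 30 mm. 70 g. At the start it stands upright in its stand, this point 102 mm above the bench.
- pin_tip (a point): End of the steel rod of the pin, 95 mm along -z from the handle's centre.
- pin_shoulder (a point): Centre of the underside of the pin's handle, where the rod begins, 30 mm along -z from the handle's centre.
- stand_mouth (a point): Centre of the mouth of the vertical hole in the pin's stand, a grey block 50 x 50 x 72 mm high on a dark 84 mm square foot, fixed to the bench; left or right of the centrifuge. This point is on its top face, 72 mm above the bench. The hole is 16 mm wide and goes all the way down; the pin's handle rests on the top face.
- label_roll: White roll of labels, 68 mm in diameter, 41 mm high, flat on the bench on the other side from the stand; bystander. Origin at the centre of its underside.
- bench_timer: White bench timer with three keys, 82 x 58 x 22 mm, bystander. Origin at the centre of its underside.
- marker: White marker with a blue cap, 132 mm long, lying on the bench, bystander. Origin at the centre of its underside.

How it is judged:
On the way, in this order (a step that is already met when the one before it is completed fails the run):
1. the tip of the pin, in the hole, pushes the latch pad in (distance between pin_tip and latch_pad below 0.015 m and value of joint pawl above 0.06 rad).
2. the lid has sprung open (value of joint lid above 1 rad), for 0.2 s.
At the end, for the whole second after the job is handed in: The lid stands open (more than 1.0 rad); the pin is back in its stand at rest, upright within 0.2 rad, the underside of its handle within 12 mm of the mouth of the stand (value of joint lid above 1 rad and distance between pin_shoulder and stand_mouth below 0.012 m and angle between pin_grip's own z axis and vertical below 0.2 rad and linear speed of pin below 0.02 m/s); the robot touches nothing.
It fails at once if the label roll, the timer or the marker is moved more than 40 mm (distance of any of label_roll, bench_timer, marker from where it was at the start of the episode above 0.04 m).
It also fails if it takes over 58 s, if anything falls off the work surface, if the arm or the gripper's body presses on something with over 40 N, if the wrist force passes 120 N, or if a joint passes its speed limit or range.

### The arm

A 6-joint arm with a two-finger parallel gripper is mounted at the origin on a cart in front of the work surface, level with it; the furniture and walls round the work are solid. World frame = base frame: x ahead of the robot, y to its left, z up, the work surface at z = 0. Lengths are in m, angles in rad, forces in N, time in s.
With the tool pointing down it reaches from about 0.375 to 0.9 m from the base axis. Payload 3.1 kg.
Tool frame: the origin (TCP) lies on the front face of the gripper's body, between the roots of the fingers; the fingertips stand 73 mm ahead of it and the grasp point (between the pads) lies 54 mm ahead of it (manip.finger_overhang is the distance from the TCP to the fingertips, in m); z points along the fingers, y is the direction in which the jaws open and shut (so a half turn about z gives the same grasp; the last joint's range is limited). The gripper opens to 85 mm and grips with 20 to 120 N. Pads are 22 mm wide; open, the fingers measure 114 mm over their backs; the gripper's body (76 mm by 85 mm) begins 54 mm behind the grasp point. The pads swing forward as they close: fully open they stand 13 mm farther back than shut.
Start: joints at [0.98, 0.527, 1.433, -0, 1.181, -0.178], TCP at [0.251, 0.572, 0.304] pointing down, gripper open.
Joint ranges: [-3.08, 3.08], [-0.75, 2.2], [0.22, 2.44], [-1.43, 4.57], [0, 2.65], [-2.85, 2.85]. Speed limits (rad/s): [2.79, 2.79, 3.14, 3.14, 3.14, 3.14].

### API

Orientations are given as a unit quaternion [x, y, z, w].
In Python, from station import manip gives the robot as it stands.
- The arm moves only by the tool apply_moves, never from a script. Its argument "increments" is a list that holds one entry, the list of rows, each a list of 4 numbers: the shift along the tool's x, y, z in m, then the turn about the tool's z in degrees. In form: [[[dx, dy, dz, spin], ...]]. A call has 1 to 5 rows; each row shifts and turns the pose as measured when the row begins, along the tool's axes as they then stand; what a row does not reach is not made up. A row lasts 1/10 s, in which the tool goes at most 50 mm and 8.59 degrees, less where a joint would pass 70% of its speed; a pose out of reach is approached as far as the arm can. A call with a gripper value outside its range is refused whole. "fingers" is the opening, from 0 (shut) to 1 (fully open), set as the call begins (left out, the last holds). The fingers move at their own pace and stop on an object; "newtons" is the grip in N (left out, the last holds). Time passes only in rows, so rows that do not move let the fingers close. It gives the time, the measured TCP pose, the force and the opening at its end, in the units of the state.
- manip.sense(): the state, without advancing time (a new reading comes with each control period).
- manip.snapshot(name): name is "side" or "top" or "wrist"; returns (picture, depth): 400x640x3 uint8, red, green, blue; 400x640 float32, m along the optical axis (not along the pixel's ray), 0 where there is no reading.
- manip.camera_model(name): a dict with "mtx" (3x3 intrinsics, pixels), "R" (3x3) and "t" (3): a world point X has camera coordinates R X + t; the wrist camera has in their place "mount" (4x4, takes a point from camera to tool coordinates, whose origin is the TCP and whose axes are the flange's). Camera axes: x right, y down, z forward; pixel columns grow to the right and rows downward; lengths in m; the calibration is good to about 2 mm. A picture is of the moment at which its call begins: read the wrist's pose just before it. camera_model takes no time and is no camera call.
- manip.sign_off(): hands the job in, once; it reports no verdict.
The state is a dict: "t": time; "q": joint angles; "qd": joint speeds; "tau": joint torques, N m; "tcp_pos": TCP position; "tool_rot": TCP orientation; "force": force on the tool from outside, world axes, zero at the start; "ft_torque": the same for the moment, N m; "finger_gap": opening from 0.0 (shut) to 1.0 (fully open).
Only numpy, scipy, OpenCV 4.12 (cv2) and the standard library are available. Lean on these libraries where they do the work, as an engineer would, in place of code of your own. Each camera call takes 0.05 s, during which the arm holds its last target.

## Working session

There is one attempt and no reset: what is moved stays moved. The work goes in short steps, Python scripts to look and compute and a tool call to move; the robot and the scene stay as the last step left them, time stands still between calls to the robot, and variables do not carry over. Pictures are saved under pics/ and viewed, and the job is handed in when it is done.

Besides the shell and the picture viewer there is one more tool, called after ">>>" by a JSON object that holds its "method" and its "body". apply_moves: Moves the arm, as the interface text tells. Its arguments: {"type":"object","properties":{"increments":{"type":"array","items":{"type":"array","items":{"type":"array","items":{"type":"number"}}}},"fingers":{"type":"number"},"newtons":{"type":"number"}},"required":["increments"]}

```bash
mkdir -p pics; ls; cat > h.py <<'E'
from station import manip
import numpy as np, cv2
def world(name,u,v,z,s=None):
    m=manip.camera_model(name);K=np.array(m['mtx'])
    p=np.linalg.inv(K)@np.array([u,v,1.])*z
    if name=='wrist':
        from scipy.spatial.transform import Rotation as R
        p=(np.array(m['mount'])@np.r_[p,1])[:3]
        return R.from_quat(s['tool_rot']).as_matrix()@p+np.array(s['tcp_pos'])
    return np.array(m['R']).T@(p-np.array(m['t']))
def cloud(name,d,s=None):
    m=manip.camera_model(name);K=np.array(m['mtx'])
    v,u=np.mgrid[:d.shape[0],:d.shape[1]]
    P=np.stack([(u-K[0,2])/K[0,0]*d,(v-K[1,2])/K[1,1]*d,d],-1)
    if name=='wrist':
        from scipy.spatial.transform import Rotation as R
        M=np.array(m['mount']);P=P@M[:3,:3].T+M[:3,3]
        return P@R.from_quat(s['tool_rot']).as_matrix().T+np.array(s['tcp_pos'])
    return (P-np.array(m['t']))@np.array(m['R'])
def shot(name,fn):
    s=manip.sense();p,d=manip.snapshot(name)
    cv2.imwrite(f'pics/{fn}.png',p[:,:,::-1]);np.savez(f'pics/{fn}.npz',p=p,d=d)
    return s,p,d
E
python3 - <<'E'
from h import *
for n in ('top','side'):
    s,p,d=shot(n,n+'0'); print(n,manip.camera_model(n))
print(manip.sense())
E
```

```text
pics
top {'mtx': array([[398.44228069,   0.        , 324.95107244],
       [  0.        , 398.44228069, 201.12796493],
       [  0.        ,   0.        ,   1.        ]]), 'R': array([[-0.02811213, -0.99951475, -0.01341562],
       [-0.98794527,  0.02982559, -0.15190316],
       [ 0.15222958,  0.00898357, -0.98830433]]), 't': array([0.02896955, 0.57377249, 1.23281098])}
side {'mtx': array([[374.83597706,   0.        , 320.47701159],
       [  0.        , 374.83597706, 198.47914239],
       [  0.        ,   0.        ,   1.        ]]), 'R': array([[ 0.99928036,  0.03166476, -0.02088327],
       [-0.00489799, -0.43823016, -0.89884945],
       [-0.03761353,  0.89830489, -0.4377597 ]]), 't': array([-0.58316838,  0.07974426,  0.9932918 ])}
{'t': 0.1, 'q': array([ 9.79499331e-01,  5.28378370e-01,  1.43379013e+00, -1.64510652e-05,
        1.18141307e+00, -1.78502351e-01]), 'qd': array([ 0.00092686, -0.00232764, -0.00171233,  0.0016406 ,  0.00118829,
       -0.00065578]), 'tau': array([-1.51469510e-05, -4.43301201e+01, -1.78587198e+01, -2.61099722e-04,
        3.98473669e-03,  9.04028468e-06]), 'tcp_pos': array([0.25041823, 0.57207841, 0.30302309]), 'tool_rot': array([ 2.04931859e-01,  9.78775737e-01, -9.24558145e-04, -3.66336183e-04]), 'force': array([ 0.44948997, -0.21803176,  0.35053801]), 'ft_torque': array([0.00195638, 0.0064781 , 0.00758184]), 'finger_gap': 0.9984165180223574}
```

View pics/top0.png

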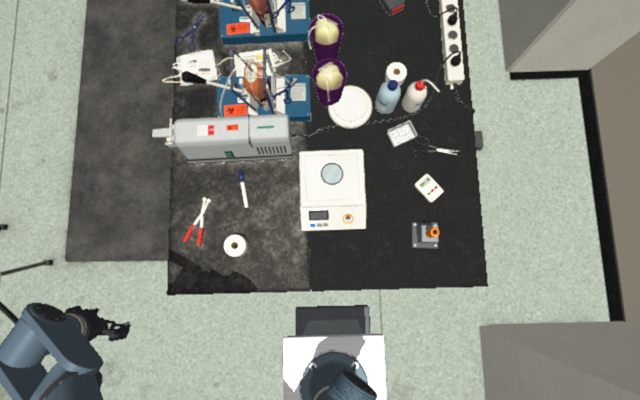

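View pics/side0.png

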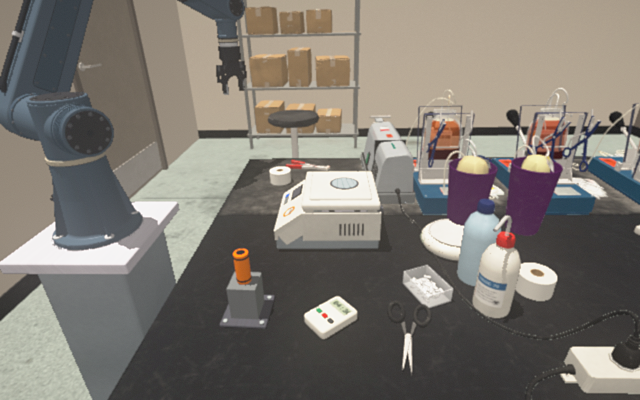

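The top view shows the orange handle at about (434,231), the stand block at (425,235), the hole ring at (348,218) and the centrifuge at (333,190). The side view agrees: stand with pin at (243,285), ring at (290,211).

```bash
cat > m.py <<'E'
from h import *
for n in ('top','side'):
    z=np.load(f'pics/{n}0.npz');p,d=z['p'],z['d'];P=cloud(n,d)
    hsv=cv2.cvtColor(p,cv2.COLOR_RGB2HSV)
    o=cv2.inRange(hsv,(5,150,120),(18,255,255))
    k,l,st,c=cv2.connectedComponentsWithStats(o)
    for i in range(1,k):
        if st[i,4]>15:
            Q=P[(l==i)&(d>0)]; 
            print(n,st[i],c[i].round(1),np.median(Q,0).round(4),Q.min(0).round(3),Q.max(0).round(3))
    # centrifuge body
    m=(d>0)&(P[...,2]>.04)&(P[...,2]<.15)&(P[...,0]>.4)&(P[...,0]<.8)&(abs(P[...,1]-.0)<.16)
    Q=P[m];print(n,'cent',Q.shape,np.percentile(Q,[1,50,99],axis=0).round(3))
    xy=Q[Q[:,2]>.11][:,:2].astype(np.float32)
    print('lid rect',cv2.minAreaRect(xy), np.median(Q[Q[:,2]>.11][:,2]))
    # stand top
    m=(d>0)&(P[...,2]>.06)&(P[...,2]<.08)&(P[...,0]>.3)&(P[...,0]<.55)&(P[...,1]<-.15)&(P[...,1]>-.4)
    Q=P[m];print('standtop',Q.shape,cv2.minAreaRect(Q[:,:2].astype(np.float32)),np.median(Q,0))
E
python3 m.py
```

```text
top [249   0   6   7  24] [251.6   2.6] [1.1723 0.2175 0.1958] [1.166 0.212 0.182] [1.18  0.227 0.204]
top [227  23  22  11 188] [237.4  28. ] [1.1752 0.2925 0.0615] [1.157 0.257 0.054] [1.196 0.329 0.07 ]
top [244  79  18  16 156] [253.6  86. ] [0.8938 0.2063 0.213 ] [0.877 0.187 0.186] [0.915 0.237 0.225]
top [225 105  22  11 207] [235.  109.9] [0.8834 0.2989 0.0617] [0.865 0.263 0.054] [0.902 0.334 0.069]
top [227 125  11   5  51] [232. 127.] [0.7903 0.2841 0.16  ] [0.783 0.268 0.155] [0.797 0.3   0.165]
top [427 228  13   9  79] [432.8 232.3] [ 0.4596 -0.3012  0.1303] [ 0.448 -0.357 -0.002] [ 0.478 -0.292  0.137]
top cent (5514, 3) [[ 0.484 -0.106  0.045]
 [ 0.604 -0.002  0.125]
 [ 0.774  0.152  0.139]]
lid rect ((0.6732064485549927, 0.02587025612592697), (0.254216730594635, 0.2665921151638031), 0.5235233902931213) 0.12889939774029519
standtop (184, 3) ((0.45882126688957214, -0.3051455318927765), (0.05100278556346893, 0.04889293760061264), 86.27618408203125) [ 0.4541522  -0.29561873  0.07234682]
side [432 121   7  11  56] [435.  125.7] [0.8998 0.1937 0.2144] [0.892 0.184 0.2  ] [
[... 456 characters left out ...]
  32] [505.8 161.8] [1.166  0.3102 0.0625] [1.157 0.28  0.061] [1.185 0.328 0.065]
side [232 248  19  33 417] [241.7 264.6] [ 0.4608 -0.3172  0.1111] [ 0.382 -0.323 -0.   ] [ 0.472 -0.094  0.136]
side [238 280  13   4  21] [244.2 282.2] [ 0.4628 -0.3186  0.0778] [ 0.45  -0.32   0.076] [ 0.471 -0.312  0.08 ]
side cent (7120, 3) [[ 0.486 -0.113  0.042]
 [ 0.63  -0.088  0.1  ]
 [ 0.795  0.132  0.141]]
lid rect ((0.673119306564331, 0.023508816957473755), (0.25440579652786255, 0.26959481835365295), 0.3858407139778137) 0.1308442697072998
standtop (582, 3) ((0.4585954248905182, -0.3084569275379181), (0.05178890377283096, 0.05077671632170677), 87.28026580810547) [ 0.46453009 -0.3235237   0.07364939]
```

```bash
python3 - <<'E'
import cv2
a=cv2.imread('pics/top0.png')
cv2.imwrite('pics/t0z.png',cv2.resize(a[140:260,290:450],None,fx=5,fy=5,interpolation=cv2.INTER_CUBIC))
E
```

```text
(no output)
```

View pics/t0z.png

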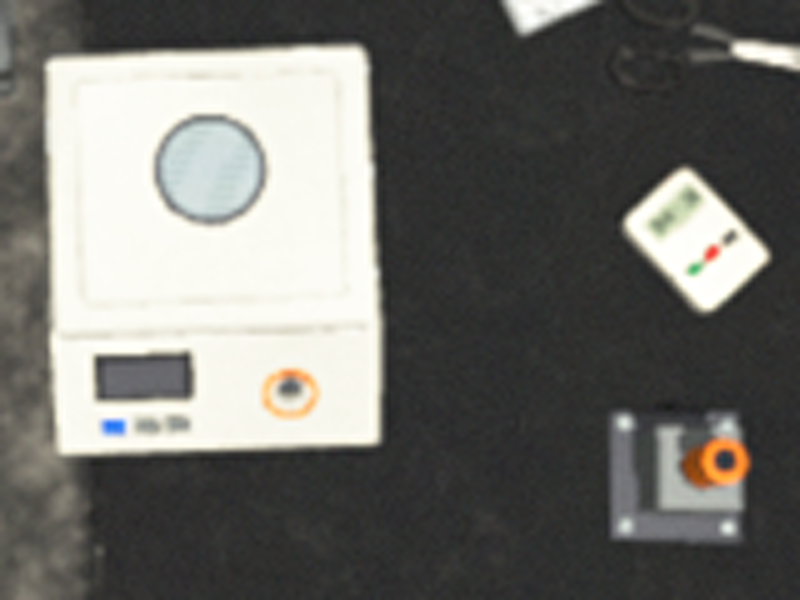

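```bash
cat > m2.py <<'E'
from h import *
# panel plane + ring from both cams
for n,ring in (('top',(290,205,400,230)),('side',(275,200,300,222))):
    z=np.load(f'pics/{n}0.npz');p,d=z['p'],z['d'];P=cloud(n,d)
    hsv=cv2.cvtColor(p,cv2.COLOR_RGB2HSV)
    u0,v0,u1,v1=ring
    o=np.zeros(d.shape,bool);o[v0:v1,u0:u1]=cv2.inRange(hsv,(3,60,120),(25,255,255))[v0:v1,u0:u1]>0
    vv,uu=np.nonzero(o);Q=P[o&(d>0)]
    print(n,'ring px',len(vv),(uu.min()+uu.max())/2,(vv.min()+vv.max())/2,uu.mean(),vv.mean(),'world',np.median(Q,0).round(4),((Q.min(0)+Q.max(0))/2).round(4),np.ptp(Q,axis=0).round(3))
    m=(d>0)&(P[...,2]>.065)&(P[...,2]<.095)&(P[...,0]>.45)&(P[...,0]<.6)&(abs(P[...,1])<.11)
    Q=P[m];
    for it in range(3):
        c=Q.mean(0);nn=np.linalg.svd(Q-c,full_matrices=False)[2][2];nn*=np.sign(nn[2]);r=(Q-c)@nn;Q=Q[abs(r)<2*r.std()]
    print('panel n',nn.round(3),'c',c.round(4),len(Q),'tilt',np.degrees(np.arccos(nn[2])),'yaw',np.degrees(np.arctan2(-nn[1],-nn[0])))
    # lid top
    m=(d>0)&(P[...,2]>.122)&(P[...,2]<.14)&(P[...,0]>.5)&(P[...,0]<.78)&(abs(P[...,1])<.125)
    l=cv2.connectedComponentsWithStats(m.astype(np.uint8));i=1+np.argmax(l[2][1:,4]);m=l[1]==i
    print('lid',cv2.minAreaRect(P[m][:,:2].astype(np.float32)),np.median(P[m],0))
    m=(d>0)&(P[...,2]>.1)&(P[...,2]<.14)&(P[...,0]>.4)&(P[...,0]<.5)&(P[...,1]<-.25)&(P[...,1]>-.35)
    Q=P[m];print('handle',len(Q),Q.min(0).round(4),Q.max(0).round(4)); T=Q[Q[:,2]>.128];
    if len(T): print((T.min(0)+T.max(0))/2,T.mean(0),np.ptp(T,axis=0))
E
python3 m2.py
```

```text
top ring px 60 347.5 218.5 347.45 218.23333333333332 world [ 0.5141 -0.0563  0.0804] [ 0.5124 -0.0562  0.0805] [0.027 0.034 0.028]
panel n [-0.552 -0.006  0.834] c [ 0.5138 -0.0091  0.08  ] 836 tilt 33.47515638888595 yaw 0.6132383660802453
lid ((0.6330495476722717, -0.009628579020500183), (0.1717914640903473, 0.19353926181793213), 0.23529523611068726) [ 0.62958323 -0.00988077  0.12924821]
handle 83 [ 0.4466 -0.3182  0.1029] [ 0.4716 -0.2922  0.138 ]
[ 0.45964038 -0.30580471  0.13309371] [ 0.45932501 -0.30538307  0.13234921] [0.02393077 0.02484652 0.00987436]
side ring px 46 288.5 211.0 288.7608695652174 210.97826086956522 world [ 0.5133 -0.0567  0.0816] [ 0.5111 -0.054   0.0808] [0.028 0.041 0.021]
panel n [-0.346 -0.038  0.937] c [ 0.5161 -0.0331  0.0808] 546 tilt 20.38429797067816 yaw 6.184388572057854
lid ((0.6324033737182617, -0.012723974883556366), (0.17225337028503418, 0.1959903985261917), 0.6113850474357605) [ 0.63266    -0.04250487  0.13131429]
handle 340 [ 0.4461 -0.3231  0.1001] [ 0.4719 -0.2974  0.1358]
[ 0.45901232 -0.30978729  0.13196264] [ 0.45958937 -0.31144644  0.13307586] [0.02577122 0.02487314 0.00768834]
```

>>> {"method": "apply_moves", "body": {"increments": [[[-0.03, 0, 0, -8], [-0.04, 0, 0, -8], [-0.04, 0, 0, -7.6], [-0.04, -0.02, 0, 0], [-0.04, -0.03, 0, 0]]], "fingers": 1, "newtons": 30}}

```text
t: 0.6
tcp_pos: [0.435, 0.4973, 0.2996]
tool_rot: [-0.015, 1.0, -0.002, -0.004]
force: [0.7, 0.3, -0.2]
finger_gap: 1.0
```

>>> {"method": "apply_moves", "body": {"increments": [[[0, -0.05, 0, 1.0], [0, -0.05, 0, 0], [0, -0.05, 0, 0], [0, -0.05, 0, 0], [0, -0.05, 0, 0]]]}}

```text
t: 1.1
tcp_pos: [0.4444, 0.2458, 0.2968]
tool_rot: [-0.005, 1.0, -0.002, -0.002]
force: [0.6, -0.7, 1.0]
finger_gap: 0.997
```

>>> {"method": "apply_moves", "body": {"increments": [[[0, -0.05, 0, 0], [0, -0.05, 0, 0], [0, -0.05, 0, 0], [0, -0.05, 0, 0], [0, -0.05, 0, 0]]]}}

```text
t: 1.6
tcp_pos: [0.4445, -0.0041, 0.2971]
tool_rot: [-0.006, 1.0, -0.002, -0.003]
force: [1.4, -0.4, 0.1]
finger_gap: 0.996
```

>>> {"method": "apply_moves", "body": {"increments": [[[0, -0.05, 0, 0], [0, -0.05, 0, 0], [0, -0.05, 0, 0], [0, -0.04, 0, 0], [0, 0, 0, 0]]]}}

```text
t: 2.1
tcp_pos: [0.4455, -0.2022, 0.2975]
tool_rot: [-0.002, 1.0, -0.003, -0.002]
force: [-0.3, -0.6, -0.3]
finger_gap: 0.998
```

```bash
python3 - <<'E'
from h import *
s,p,d=shot('wrist','w1'); print(s['tcp_pos'],s['tool_rot'],manip.finger_overhang);print(manip.camera_model('wrist'))
E
```

```text
[ 0.44545074 -0.2021646   0.29745011] [-0.00201596  0.99999089 -0.00329754 -0.00181027] 0.0726
{'mtx': array([[342.92054002,   0.        , 316.69500148],
       [  0.        , 342.92054002, 196.82843569],
       [  0.        ,   0.        ,   1.        ]]), 'mount': array([[ 1.22202556e-04, -9.58066371e-01, -2.86546356e-01,
         7.29114510e-02],
       [ 9.99999991e-01,  1.33103838e-04, -1.85650801e-05,
        -2.89874275e-04],
       [ 5.59269987e-05, -2.86546351e-01,  9.58066378e-01,
        -6.84208124e-02],
       [ 0.00000000e+00,  0.00000000e+00,  0.00000000e+00,
         1.00000000e+00]])}
```

View pics/w1.png

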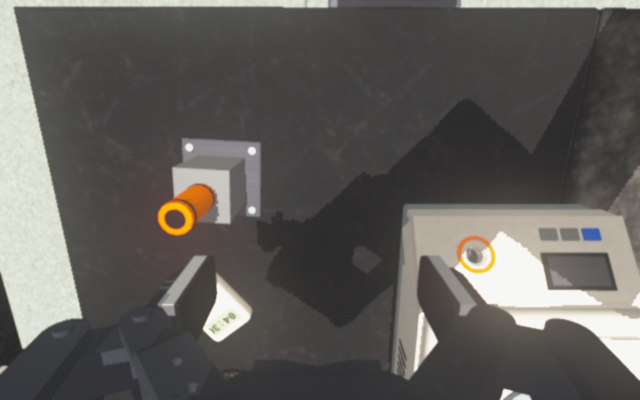

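The wrist view shows the handle top at (178,216), the stand top face around (210,190) and the release-hole ring at (476,254). I'll measure all three here.

```bash
cat > m3.py <<'E'
from h import *
s={'tcp_pos':[0.44545074,-0.2021646,0.29745011],'tool_rot':[-0.00201596,0.99999089,-0.00329754,-0.00181027]}
z=np.load('pics/w1.npz');p,d=z['p'],z['d'];P=cloud('wrist',d,s)
hsv=cv2.cvtColor(p,cv2.COLOR_RGB2HSV)
o=cv2.inRange(hsv,(3,120,100),(25,255,255))>0
r=o.copy();r[:,:440]=0;r[:230]=0;r[280:]=0;r[:,510:]=0
vv,uu=np.nonzero(r)
e=cv2.fitEllipse(np.array(cv2.convexHull(np.stack([uu,vv],1).astype(np.int32))).astype(np.float32));print('ring',e)
Q=P[r];print((Q.min(0)+Q.max(0))/2,np.ptp(Q,axis=0),np.median(Q,0))
u,v=map(lambda x:int(round(x)),e[0])
# panel plane near ring
m=(P[...,2]>.062)&(P[...,2]<.098)&(P[...,0]>.48)&(P[...,0]<.56)&(P[...,1]<.05)&(P[...,1]>-.11)
Q=P[m]
for it in range(3):
    c=Q.mean(0);n=np.linalg.svd(Q-c,full_matrices=False)[2][2];n*=np.sign(n[2]);rr=(Q-c)@n;Q=Q[abs(rr)<2*rr.std()]
print('n',n,np.degrees(np.arccos(n[2])))
o0=world('wrist',e[0][0],e[0][1],0,s);dr=world('wrist',e[0][0],e[0][1],1,s)-o0
print('ring on plane',o0+dr*((c-o0)@n)/(dr@n))
m=(P[...,2]>.066)&(P[...,2]<.079)&(P[...,1]<-.2)&(P[...,0]<.6)&(P[...,0]>.38)
Q=P[m&~o];print('standtop',cv2.minAreaRect(Q[:,:2].astype(np.float32)),np.median(Q[:,2]))
m=(P[...,2]>.127)&(P[...,2]<.14)&(P[...,1]<-.2)
Q=P[m];print('handletop',cv2.minAreaRect(Q[:,:2].astype(np.float32)),np.median(Q[:,2]))
E
python3 m3.py
```

```text
ring ((475.697509765625, 254.18365478515625), (34.52886199951172, 39.77983474731445), 130.83395385742188)
[ 0.44951138 -0.12111635  0.21639445] [0.15344607 0.16235896 0.29948279] [ 0.5116918  -0.05795271  0.07630234]
n [-0.56659531 -0.01570408  0.82384655] 34.52827699044059
ring on plane [ 0.51278091 -0.05663415  0.07610535]
standtop ((0.4595249593257904, -0.3077649474143982), (0.05065183341503143, 0.0506780631840229), 87.22750854492188) 0.070221770071276
handletop ((0.45936959981918335, -0.30762752890586853), (0.02517230622470379, 0.02539503574371338), 69.77617645263672) 0.13031513672220033
```

>>> {"method": "apply_moves", "body": {"increments": [[[-0.014, -0.05, 0, 0], [0, -0.05, 0, 0], [0, -0.0055, 0.03, 0], [0, 0, 0.04, 0], [0, 0, 0, 0]]]}}

```text
t: 2.65
tcp_pos: [0.4575, -0.298, 0.2249]
tool_rot: [-0.005, 1.0, 0.0, -0.004]
force: [-0.5, 1.9, 0.7]
finger_gap: 0.999
```

>>> {"method": "apply_moves", "body": {"increments": [[[-0.002, -0.0095, 0, 0.5], [0, 0, 0, 0], [0, 0, 0.03, 0], [0, 0, 0.03, 0], [0, 0, 0, 0]]]}}

```text
t: 3.15
tcp_pos: [0.4638, -0.307, 0.1715]
tool_rot: [-0.003, 1.0, -0.004, 0.001]
force: [-0.7, -0.2, 0.4]
finger_gap: 1.0
```

>>> {"method": "apply_moves", "body": {"increments": [[[0.004, 0, 0.01, 0], [0, 0, 0, 0], [0, 0, 0, 0]]]}}

```text
t: 3.45
tcp_pos: [0.4616, -0.3079, 0.1657]
tool_rot: [-0.003, 1.0, -0.006, 0.003]
force: [0.2, -0.5, 0.2]
finger_gap: 1.002
```

>>> {"method": "apply_moves", "body": {"increments": [[[0.003, 0, 0.006, 0], [0, 0, 0, 0]]]}}

```text
t: 3.65
tcp_pos: [0.4591, -0.3086, 0.1612]
tool_rot: [-0.003, 1.0, -0.008, 0.005]
force: [-0.2, 1.0, -0.1]
finger_gap: 1.001
```

>>> {"method": "apply_moves", "body": {"increments": [[[0, 0, 0, 0], [0, 0, 0, 0], [0, 0, 0, 0], [0, 0, 0, 0], [0, 0, 0, 0]]], "fingers": 0, "newtons": 30}}

```text
t: 4.15
tcp_pos: [0.4592, -0.3087, 0.1621]
tool_rot: [-0.003, 1.0, -0.008, 0.005]
force: [-0.2, 1.0, 2.1]
finger_gap: 0.296
```

>>> {"method": "apply_moves", "body": {"increments": [[[0, 0, -0.028, 0], [0, 0, -0.028, 0], [0, 0, 0, 0]]]}}

```text
t: 4.45
tcp_pos: [0.4581, -0.3074, 0.2179]
tool_rot: [-0.003, 1.0, -0.006, 0.004]
force: [-0.4, 0.1, -1.3]
finger_gap: 0.294
```

```bash
cat > v.py <<'E'
import sys
from h import *
fn=sys.argv[1];s,p,d=shot('side',fn);print(s['tcp_pos'],s['tool_rot'],s['force'])
u0,v0,w,h=map(int,sys.argv[2:6])
c=p[v0:v0+h,u0:u0+w,::-1];f=min(800//w,600//h)
cv2.imwrite(f'pics/{fn}z.png',cv2.resize(c,None,fx=f,fy=f,interpolation=cv2.INTER_CUBIC))
P=cloud('side',d)
hsv=cv2.cvtColor(p,cv2.COLOR_RGB2HSV)
o=(cv2.inRange(hsv,(5,150,90),(18,255,255))>0)&(d>0)
tp=np.array(s['tcp_pos'])
o&=(np.linalg.norm(P-(tp-[0,0,.05]),axis=2)<.12)
vv,uu=np.nonzero(o)
if len(vv)>10:
    q=np.stack([uu,vv],1).astype(np.float32);print('px rect',cv2.minAreaRect(q))
    Q=P[o];a=np.linalg.svd(Q-Q.mean(0),full_matrices=False)[2][0];a*=np.sign(a[2]);print('axis',a.round(3),'tilt x deg',np.degrees(np.arctan2(-a[0],a[2])).round(1),'mean',Q.mean(0).round(4),len(Q))
E
python3 v.py s1 180 160 130 170
```

```text
[ 0.45811162 -0.30739353  0.21788051] [-0.00329837  0.99996729 -0.00647582  0.00354876] [-0.39424918  0.1175442  -1.28908935]
px rect ((242.76475524902344, 240.4412078857422), (12.854386329650879, 36.865413665771484), 14.03624439239502)
axis [0.17  0.152 0.974] tilt x deg -9.9 mean [ 0.4652 -0.3145  0.1546] 141
```

View pics/s1z.png

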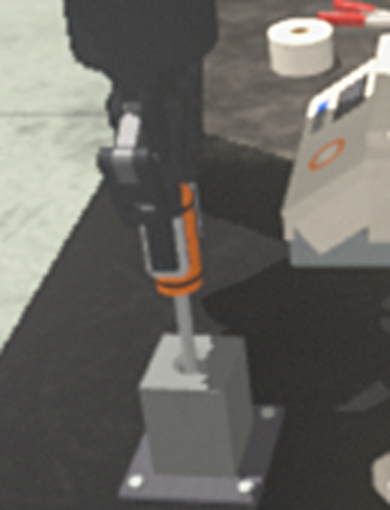

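>>> {"method": "apply_moves", "body": {"increments": [[[0.011, 0, -0.001, 0], [0.011, 0, 0.001, 0], [0.011, 0, 0.003, 0], [0.011, 0, 0.004, 0], [0.011, 0, 0.006, 0]]]}}

```text
t: 5.0
tcp_pos: [0.4017, -0.3074, 0.2011]
tool_rot: [-0.003, 1.0, -0.006, 0.007]
force: [3.6, -0.0, 0.9]
finger_gap: 0.295
```

```bash
python3 v.py s2 180 160 130 170
```

```text
[ 0.40167011 -0.30736301  0.20105792] [-0.0025866   0.99995521 -0.00629138  0.00658015] [ 3.55852834 -0.00753643  0.93129111]
px rect ((212.3701934814453, 248.96688842773438), (29.583105087280273, 15.460517883300781), 48.012786865234375)
axis [-0.323  0.204  0.924] tilt x deg 19.3 mean [ 0.4196 -0.3149  0.1432] 277
```

View pics/s2z.png

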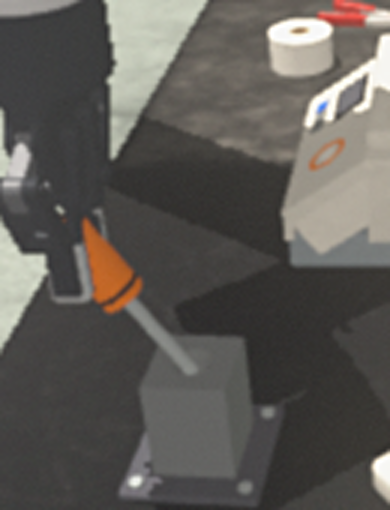

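```bash
cat > ray.py <<'E'
from h import *
def onplane(u,v,y,n='side'):
    o=world(n,u,v,0);d=world(n,u,v,1)-o
    return o+d*(y-o[1])/d[1]
def tilt(a,b,y):
    A=onplane(*a,y);B=onplane(*b,y);w=A-B
    print('low',A.round(4),'up',B.round(4),'tilt',np.degrees(np.arctan2(w[0],-w[2])).round(1),'len',np.linalg.norm(w).round(4))
E
python3 - <<'E'
from ray import *
tilt((180+190/3,160+372/3),(180+125/3,160+298/3),-.3075)
tilt((180+190/3,160+372/3),(180+137/3,160+311/3),-.3075)
# geometric
for Lc in (.087,.09,.093):
    print(np.degrees(np.arcsin((.4592-.0035-.4015)/Lc)))
a=cv2.imread('pics/s2.png')[230:295,190:260]
cv2.imwrite('pics/s2zz.png',cv2.resize(a,None,fx=9,fy=9,interpolation=cv2.INTER_CUBIC))
E
```

```text
low [ 0.4565 -0.3075  0.0658] up [ 0.4246 -0.3075  0.1191] tilt 30.9 len 0.0621
low [ 0.4565 -0.3075  0.0658] up [ 0.4304 -0.3075  0.11  ] tilt 30.5 len 0.0513
38.5347009457696
37.02921892726407
35.64741841078735
```

View pics/s2zz.png

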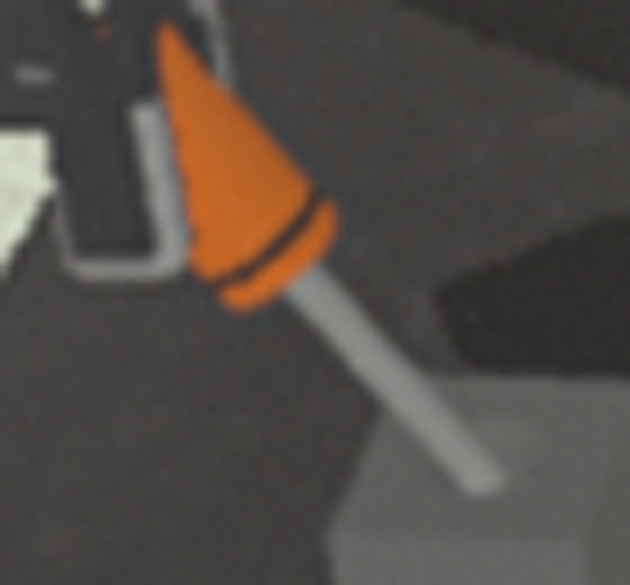

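```bash
python3 - <<'E'
from ray import *
tilt((190+485/9,230+482/9),(190+305/9,230+275/9),-.3075)
# right edge of rod
tilt((190+503/9,230+475/9),(190+323/9,230+265/9),-.3075)
tilt((190+462/9,230+485/9),(190+287/9,230+290/9),-.3075)
E
```

```text
low [ 0.4576 -0.3075  0.0668] up [ 0.4282 -0.3075  0.1166] tilt 30.6 len 0.0578
low [ 0.4614 -0.3075  0.0686] up [ 0.432  -0.3075  0.1189] tilt 30.3 len 0.0583
low [ 0.4529 -0.3075  0.066 ] up [ 0.4242 -0.3075  0.113 ] tilt 31.4 len 0.0551
```

```bash
python3 - <<'E'
from ray import *
for y in (-.320,-.327,-.335): print(onplane(190+125/9,230+268/9,y).round(4))
from scipy.spatial.transform import Rotation as R
s=manip.sense();M=R.from_quat(s['tool_rot']).as_matrix();print(M[:,2],np.array(s['tcp_pos'])+M@[0,0,.0726],s['q'],s['finger_gap'])
E
```

```text
[ 0.3987 -0.32    0.127 ]
[ 0.4016 -0.327   0.1319]
[ 0.4051 -0.335   0.1376]
[ 0.01002985 -0.01035381 -0.99989609] [ 0.40043182 -0.30751288  0.1273049 ] [-8.77213561e-01  5.24742253e-01  1.83892961e+00  1.58123876e-03
  7.63547189e-01 -2.45369029e+00] 0.2972981519484894
```

```bash
python3 - <<'E'
from ray import *
tilt((180+187/3,160+364/3),(180+181.5/3,160+293/3),-.3075)
P=cloud('side',np.load('pics/s2.npz')['d'])
for k in np.linspace(0,1,9):
    u=190+(305+k*175)/9;v=230+(275+k*203)/9
    print(P[int(round(v)),int(round(u))].round(4))
a=cv2.imread('pics/s1.png')[215:290,200:270]
cv2.imwrite('pics/s1zz.png',cv2.resize(a,None,fx=8,fy=8,interpolation=cv2.INTER_CUBIC))
E
```

```text
low [ 0.4554 -0.3075  0.0718] up [ 0.4579 -0.3075  0.1226] tilt -2.9 len 0.0509
[ 0.4294 -0.3108  0.118 ]
[ 0.4324 -0.3108  0.1138]
[ 0.437  -0.3114  0.1079]
[ 0.4393 -0.3103  0.1007]
[ 0.4439 -0.3106  0.0946]
[ 0.4472 -0.3121  0.0892]
[ 0.4501 -0.3118  0.0846]
[ 0.4541 -0.3101  0.0768]
[ 0.4577 -0.3125  0.0721]
```

View pics/s1zz.png

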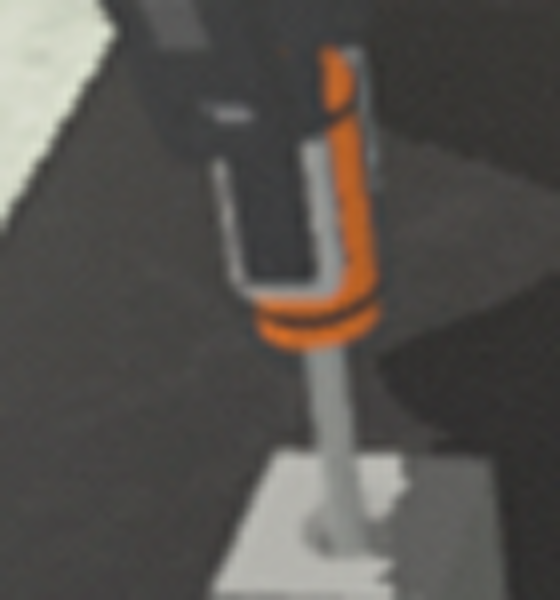

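>>> {"method": "apply_moves", "body": {"increments": [[[0.006, 0, -0.009, 0], [0, 0, -0.02, 0], [-0.02, 0.02, -0.02, 0], [-0.03, 0.05, 0, 0], [0, 0.05, 0, 0]]]}}

```text
t: 5.55
tcp_pos: [0.4351, -0.1948, 0.2469]
tool_rot: [0.003, 1.0, -0.003, -0.001]
force: [0.7, 2.5, -1.0]
finger_gap: 0.296
```

```bash
python3 v.py s3 200 140 130 130
```

```text
[ 0.43506153 -0.19481379  0.24693214] [ 0.00329986  0.9999887  -0.00325721 -0.00104575] [ 0.6913204   2.45872081 -1.02580406]
px rect ((243.7317352294922, 196.91465759277344), (23.582239151000977, 12.806248664855957), 51.34019088745117)
axis [-0.295  0.184  0.937] tilt x deg 17.5 mean [ 0.4529 -0.2034  0.187 ] 191
```

View pics/s3z.png

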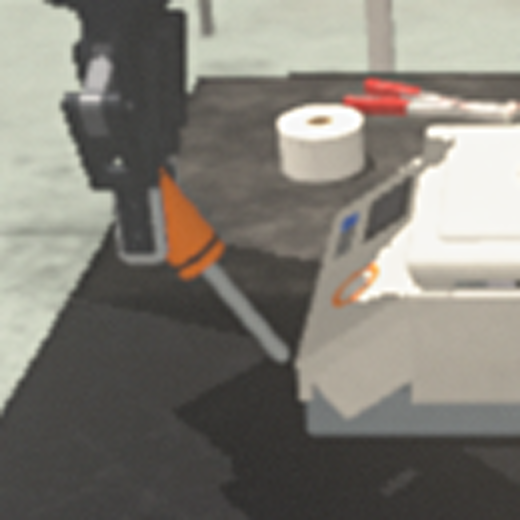

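```bash
cat > rod.py <<'E'
import sys
from ray import *
fn=sys.argv[1];y=float(sys.argv[2]);a,b=eval(sys.argv[3]),eval(sys.argv[4])
tilt(a,b,y)
P=cloud('side',np.load(f'pics/{fn}.npz')['d'])
Q=[]
for k in np.linspace(.05,.95,19):
    u=a[0]*(1-k)+b[0]*k;v=a[1]*(1-k)+b[1]*k
    Q.append(P[int(round(v)),int(round(u))])
Q=np.array(Q);m=np.median(Q[:,1]);Q=Q[abs(Q[:,1]-m)<.015]
w=np.linalg.svd(Q-Q.mean(0),full_matrices=False)[2][0];w*=-np.sign(w[2])
print(len(Q),'medy',m,'axis',w,'tilt',np.degrees(np.arctan2(w[0],-w[2])),'c',Q.mean(0).round(4))
E
python3 rod.py s3 -.195 '(270.75,228.75)' '(251.75,207)'
```

```text
low [ 0.4926 -0.195   0.1137] up [ 0.4593 -0.195   0.1628] tilt 34.1 len 0.0593
19 medy -0.19909838782308148 axis [ 0.55193432  0.01553695 -0.83374283] tilt 33.50439514163072 c [ 0.4767 -0.1994  0.141 ]
```

>>> {"method": "apply_moves", "body": {"increments": [[[-0.004, 0.05, 0, 0.3], [-0.004, 0.05, 0, 0], [-0.003, 0.037, 0.01, 0], [0, 0, 0, 0]]]}}

```text
t: 6.0
tcp_pos: [0.4341, -0.0519, 0.2341]
tool_rot: [0.002, 1.0, 0.003, -0.015]
force: [-0.3, 0.3, -0.6]
finger_gap: 0.296
```

```bash
python3 v.py s4 220 140 130 130; python3 -c "
from h import *
shot('wrist','w4')"
```

```text
[ 0.43414374 -0.05188732  0.23410843] [ 0.00183241  0.99988224  0.00268283 -0.01499831] [-0.31335677  0.2648943  -0.63839122]
px rect ((256.87310791015625, 174.765380859375), (19.29527473449707, 10.612401008605957), 52.12501525878906)
axis [-0.245  0.148  0.958] tilt x deg 14.3 mean [ 0.4503 -0.0602  0.1731] 121
```

View pics/s4z.png

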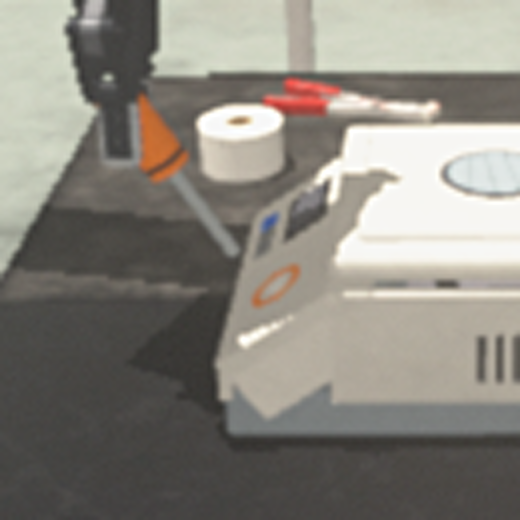

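View pics/w4.png

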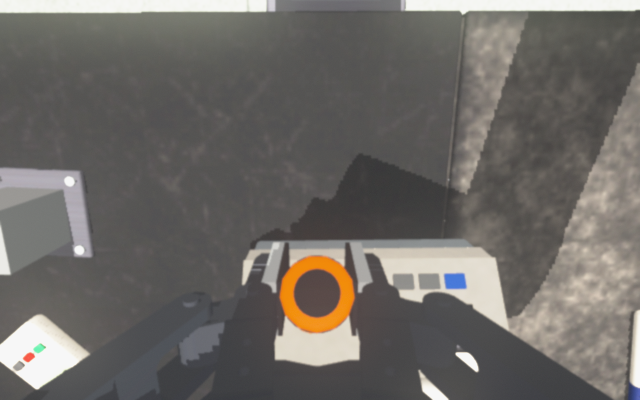

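```bash
python3 rod.py s4 -.0515 '(220+238/4,140+254/4)' '(220+172/4,140+177/4)'; python3 - <<'E'
from ray import *
# ring centre in s4: 
a=np.array([(254,296),(298,273)]);
for u,v in [(276,285)]:
    P=cloud('side',np.load('pics/s4.npz')['d']); U,V=220+u/4,140+v/4;print(P[int(round(V)),int(round(U))],onplane(U,V,-.0565))
E
```

```text
low [ 0.4904 -0.0515  0.098 ] up [ 0.4556 -0.0515  0.1479] tilt 34.9 len 0.0609
19 medy -0.05445521252237743 axis [ 0.54439481  0.04252587 -0.83775046] tilt 33.01699241167458 c [ 0.4735 -0.0549  0.1244]
[ 0.51142465 -0.04919662  0.07660711] [ 0.51239469 -0.0565      0.07980052]
```

>>> {"method": "apply_moves", "body": {"increments": [[[-0.0155, -0.005, 0.007, 0], [0, 0, 0, 0]]]}}

```text
t: 6.3
tcp_pos: [0.4511, -0.0629, 0.2276]
tool_rot: [0.004, 1.0, 0.001, -0.013]
force: [-0.1, -0.2, -1.1]
finger_gap: 0.295
```

```bash
python3 v.py s5 240 150 100 100; python3 -c "
from h import *
s,p,d=shot('top','t5')
cv2.imwrite('pics/t5z.png',cv2.resize(p[185:245,300:380,::-1],None,fx=9,fy=9,interpolation=cv2.INTER_CUBIC))"
```

```text
[ 0.45111395 -0.06293968  0.22757746] [ 3.67710543e-03  9.99903558e-01  5.42616397e-04 -1.33812711e-02] [-0.1480999  -0.22106011 -1.08527197]
px rect ((273.1829528808594, 191.85366821289062), (49.66326141357422, 12.02538013458252), 51.34019088745117)
axis [-0.377  0.003  0.926] tilt x deg 22.1 mean [ 0.4679 -0.0713  0.1653] 120
```

View pics/s5z.png

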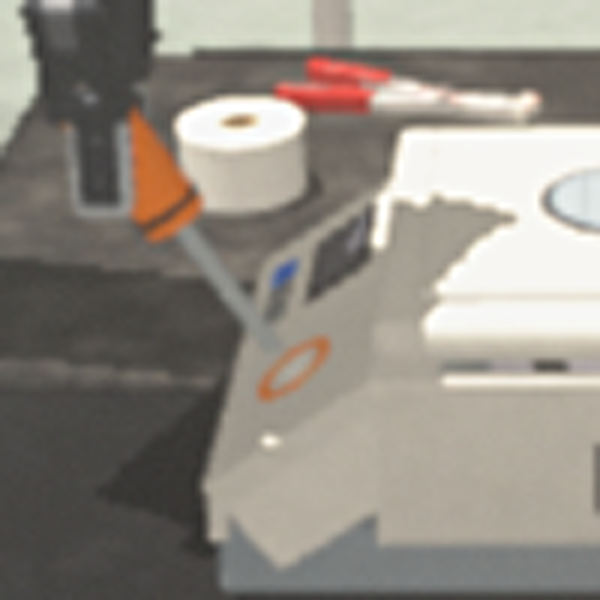

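View pics/t5z.png

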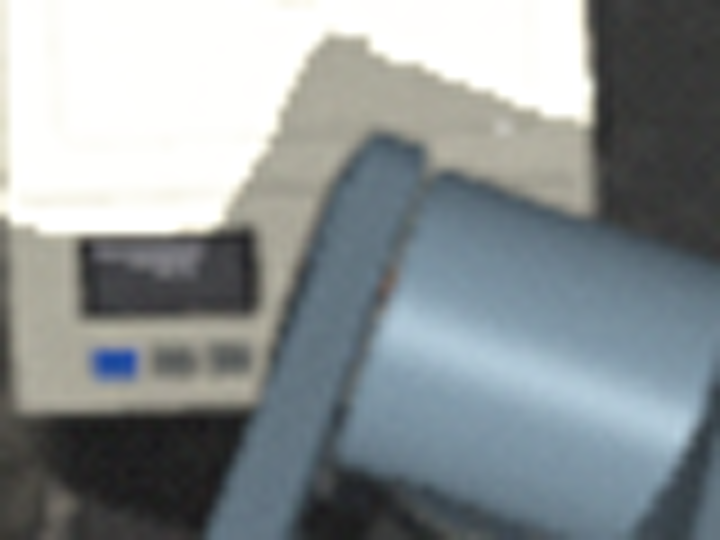

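>>> {"method": "apply_moves", "body": {"increments": [[[0, 0.005, 0, 0], [0, 0, 0, 0]]]}}

```text
t: 6.6
tcp_pos: [0.4477, -0.0578, 0.2279]
tool_rot: [0.005, 1.0, 0.001, -0.016]
force: [-0.9, -0.9, -1.9]
finger_gap: 0.296
```

>>> {"method": "apply_moves", "body": {"increments": [[[-0.007, 0.001, 0.005, 0], [-0.0035, 0, 0.005, 0], [-0.0035, 0, 0.005, 0]]]}}

```text
t: 6.9
tcp_pos: [0.4617, -0.057, 0.2124]
tool_rot: [0.005, 1.0, 0.001, -0.015]
force: [-0.4, 0.6, -1.4]
finger_gap: 0.293
```

```bash
python3 v.py s6 240 150 100 100
```

```text
[ 0.46166877 -0.05699538  0.21244636] [ 0.00548433  0.99986975  0.00112578 -0.01513712] [-0.37719202  0.64266027 -1.38119921]
px rect ((276.0, 194.49998474121094), (42.34250259399414, 12.004690170288086), 52.85331344604492)
axis [-0.35  -0.011  0.937] tilt x deg 20.5 mean [ 0.4779 -0.066   0.1497] 109
```

View pics/s6z.png

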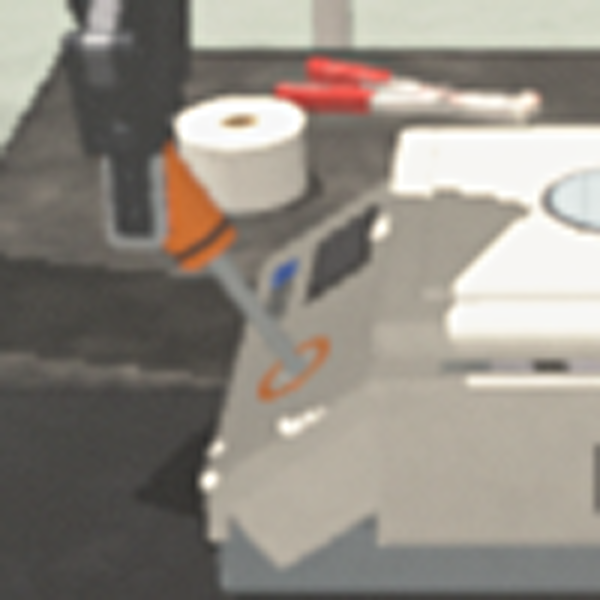

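The side view puts the rod tip at the ring centre, around (289,211), with no contact force yet. I'll go on in along the hole axis.

>>> {"method": "apply_moves", "body": {"increments": [[[-0.003, 0, 0.004, 0], [-0.003, 0, 0.004, 0]]]}}

```text
t: 7.15
tcp_pos: [0.4683, -0.057, 0.2027]
tool_rot: [0.005, 1.0, 0.001, -0.015]
force: [-0.5, -0.1, -0.6]
finger_gap: 0.297
```

>>> {"method": "apply_moves", "body": {"increments": [[[-0.003, 0, 0.004, 0], [-0.003, 0, 0.004, 0]]], "newtons": 60}}

```text
t: 7.35
tcp_pos: [0.4741, -0.0569, 0.1937]
tool_rot: [0.005, 1.0, 0.001, -0.016]
force: [-3.5, -1.2, 5.3]
finger_gap: 0.288
```

>>> {"method": "apply_moves", "body": {"increments": [[[-0.0015, 0, 0.002, 0], [-0.0015, 0, 0.002, 0]]]}}

```text
t: 7.55
tcp_pos: [0.4757, -0.0569, 0.1893]
tool_rot: [0.005, 1.0, 0.001, -0.019]
force: [-3.1, -0.4, 4.9]
finger_gap: 0.289
```

>>> {"method": "apply_moves", "body": {"increments": [[[-0.002, 0, 0.0025, 0], [-0.002, 0, 0.0025, 0]]]}}

```text
t: 7.75
tcp_pos: [0.4772, -0.0568, 0.1851]
tool_rot: [0.004, 1.0, 0.001, -0.022]
force: [-11.5, -2.0, 24.5]
finger_gap: 0.289
```

```bash
python3 v.py s7 210 100 200 150
```

```text
[ 0.47722833 -0.05684793  0.18506245] [ 0.00416267  0.99975267  0.00145602 -0.02179776] [-11.52298724  -2.01610803  24.49127637]
px rect ((279.86590576171875, 200.2073211669922), (28.267452239990234, 12.02538013458252), 51.34019470214844)
axis [-0.239  0.101  0.966] tilt x deg 13.9 mean [ 0.4929 -0.0656  0.1223] 109
```

View pics/s7z.png

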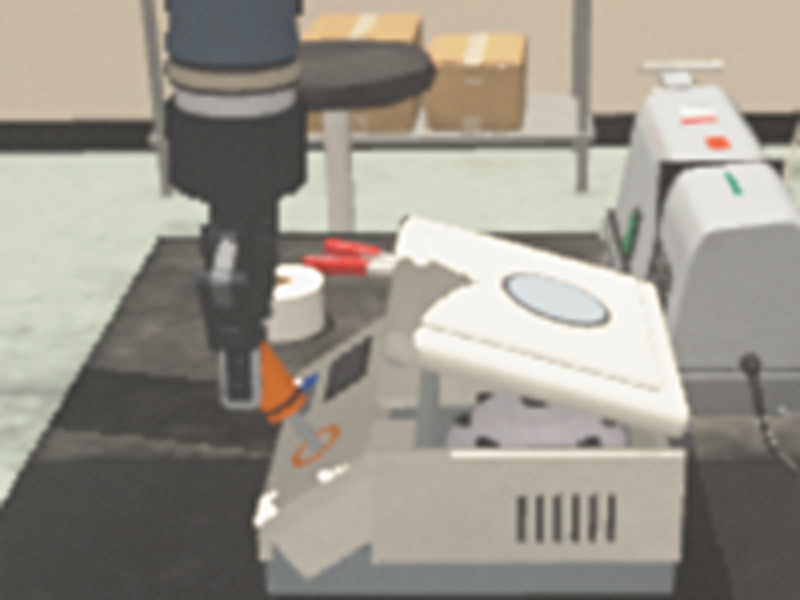

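>>> {"method": "apply_moves", "body": {"increments": [[[0.003, 0, -0.004, 0], [0.006, 0, -0.008, 0], [0.0075, 0, -0.0095, 0], [0.0075, 0, -0.0095, 0], [0.0075, 0, -0.0095, 0]]]}}

```text
t: 8.3
tcp_pos: [0.4464, -0.0567, 0.2293]
tool_rot: [0.004, 1.0, 0.001, -0.021]
force: [0.5, -1.2, -2.1]
finger_gap: 0.292
```

>>> {"method": "apply_moves", "body": {"increments": [[[0.01, 0, -0.025, 0], [0.005, -0.04, -0.01, 0], [0, -0.05, 0, 0], [0, -0.05, 0, 0], [0, -0.04, 0, 0]]]}}

```text
t: 8.8
tcp_pos: [0.4274, -0.2358, 0.2701]
tool_rot: [-0.001, 1.0, 0.001, -0.021]
force: [1.1, 0.1, -0.4]
finger_gap: 0.288
```

```bash
python3 v.py s8 180 90 200 150
```

```text
[ 0.42738868 -0.2357596   0.27007928] [-0.00103914  0.99978689  0.00130652 -0.02057615] [ 1.10003177  0.147452   -0.41462131]
px rect ((231.72000122070312, 194.96002197265625), (25.60000228881836, 13.600000381469727), 53.13010025024414)
axis [-0.253  0.182  0.95 ] tilt x deg 14.9 mean [ 0.4428 -0.2436  0.2096] 216
```

View pics/s8z.png

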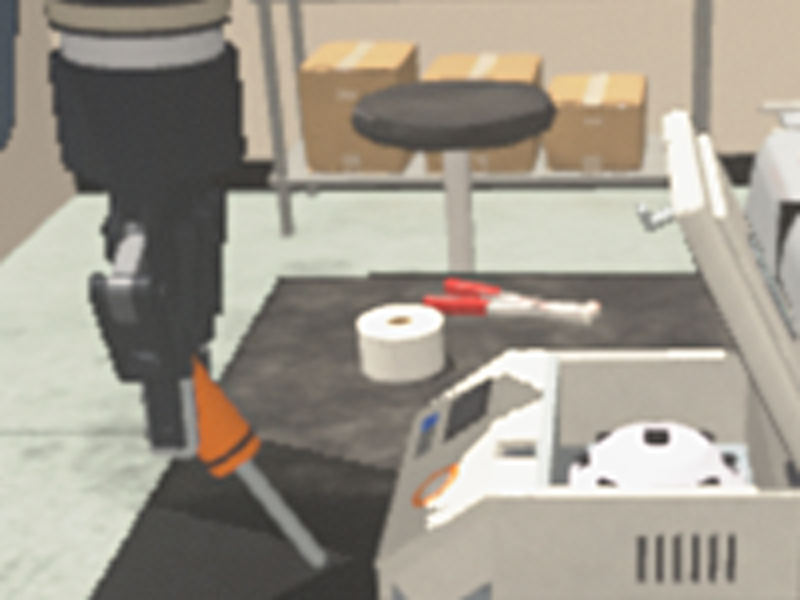

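```bash
python3 rod.py s8 -.236 '(180+320/4,90+563/4)' '(180+242/4,90+464/4)'
```

```text
low [ 0.4801 -0.236   0.1337] up [ 0.4491 -0.236   0.1861] tilt 30.5 len 0.0609
19 medy -0.23887963368070622 axis [ 0.51344659 -0.00124978 -0.85812064] tilt 30.8937058756513 c [ 0.4647 -0.2387  0.1617]
```

>>> {"method": "apply_moves", "body": {"increments": [[[0.014, -0.035, 0.015, 0], [0.014, -0.0365, 0.015, 0], [0, 0, 0, 0]]]}}

```text
t: 9.15
tcp_pos: [0.3985, -0.3187, 0.2435]
tool_rot: [0.002, 1.0, -0.004, -0.017]
force: [-0.5, -0.4, -1.2]
finger_gap: 0.287
```

>>> {"method": "apply_moves", "body": {"increments": [[[0, 0.01, 0.008, 0], [0, 0, 0.005, 0], [0, 0, 0, 0]]]}}

```text
t: 9.45
tcp_pos: [0.397, -0.3057, 0.2301]
tool_rot: [0.002, 1.0, -0.003, -0.017]
force: [-0.2, -0.8, -0.4]
finger_gap: 0.291
```

```bash
python3 v.py s9 180 160 130 130; python3 -c "
from h import *
s,p,d=shot('top','t9')
cv2.imwrite('pics/t9z.png',cv2.resize(p[200:260,390:470,::-1],None,fx=9,fy=9,interpolation=cv2.INTER_CUBIC))"
```

```text
[ 0.39696903 -0.30565742  0.23011153] [ 0.00234293  0.9998431  -0.00321497 -0.01726111] [-0.23953881 -0.82795755 -0.39232384]
px rect ((206.25608825683594, 233.69512939453125), (29.829191207885742, 15.148855209350586), 51.34019470214844)
axis [-0.31   0.189  0.932] tilt x deg 18.4 mean [ 0.4128 -0.3133  0.1713] 282
```

View pics/s9z.png

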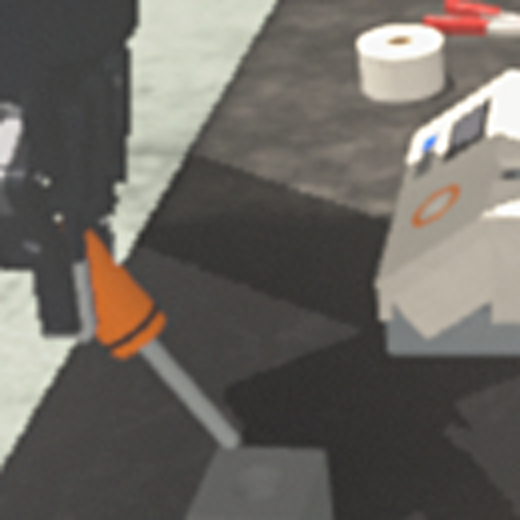

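View pics/t9z.png

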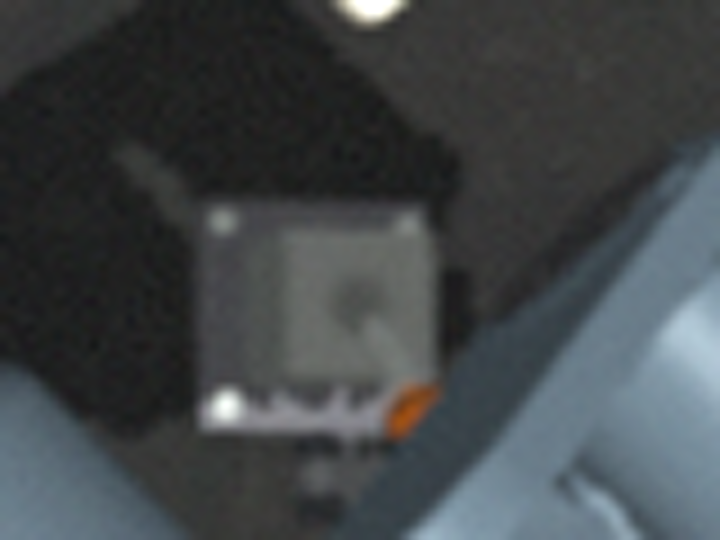

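```bash
python3 - <<'E'
from ray import *
def onz(u,v,z,n='top'):
    o=world(n,u,v,0);d=world(n,u,v,1)-o
    return o+d*(z-o[2])/d[2]
print('hole',onz(390+355/9,200+302/9,.072)); print('blockcentre',onz(390+361/9,200+305/9,.072))
print('tip',onz(390+365/9,200+318/9,.092))
E
python3 rod.py s9 -.3068 '(180+235/4,160+443/4)' '(180+147/4,160+348/4)'
```

```text
hole [ 0.45919853 -0.30731208  0.072     ]
blockcentre [ 0.45811349 -0.30929025  0.072     ]
tip [ 0.45243971 -0.30530928  0.092     ]
low [ 0.4514 -0.3068  0.0944] up [ 0.4194 -0.3068  0.144 ] tilt 32.8 len 0.059
19 medy -0.30931921723422645 axis [ 0.53996467  0.00375774 -0.84167929] tilt 32.68149326414413 c [ 0.4361 -0.3094  0.1214]
```

>>> {"method": "apply_moves", "body": {"increments": [[[-0.004, -0.001, 0.009, 0], [-0.003, 0, 0.009, 0], [0, 0, 0, 0]]]}}

```text
t: 9.85
tcp_pos: [0.4054, -0.3059, 0.2118]
tool_rot: [0.001, 1.0, -0.004, -0.016]
force: [0.6, 0.5, -1.6]
finger_gap: 0.29
```

>>> {"method": "apply_moves", "body": {"increments": [[[-0.001, -0.001, 0.005, 0], [-0.001, 0, 0.004, 0], [0, 0, 0, 0]]]}}

```text
t: 10.15
tcp_pos: [0.4076, -0.307, 0.2013]
tool_rot: [0.0, 1.0, -0.004, -0.017]
force: [-0.7, 0.5, -1.1]
finger_gap: 0.294
```

```bash
python3 v.py s10 180 160 130 150
```

```text
[ 0.40755633 -0.30696762  0.2013237 ] [ 4.29876092e-04  9.99855547e-01 -3.99964755e-03 -1.65137116e-02] [-0.66794505  0.52790349 -1.14510802]
px rect ((214.60658264160156, 249.0076141357422), (28.917699813842773, 15.516816139221191), 49.08561706542969)
axis [-0.3    0.185  0.936] tilt x deg 17.7 mean [ 0.4234 -0.3145  0.1424] 268
```

View pics/s10z.png

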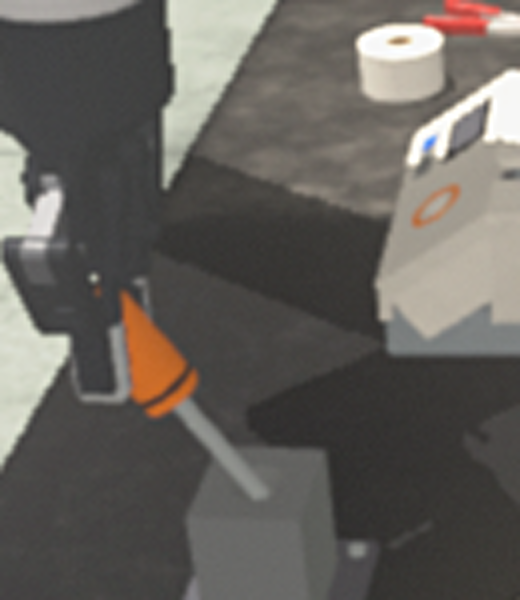

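>>> {"method": "apply_moves", "body": {"increments": [[[-0.011, 0, -0.0035, 0], [-0.011, 0, -0.0045, 0], [-0.011, 0, -0.0035, 0], [-0.011, 0, -0.0015, 0], [-0.009, 0, -0.0005, 0]]], "newtons": 30}}

```text
t: 10.7
tcp_pos: [0.4517, -0.3056, 0.2131]
tool_rot: [-0.003, 0.999, -0.001, -0.034]
force: [-6.8, -1.5, 3.1]
finger_gap: 0.287
```

```bash
python3 v.py s11 180 160 130 150
```

```text
[ 0.45165657 -0.30560401  0.2131149 ] [-2.67869133e-03  9.99430761e-01 -5.19325405e-04 -3.36260268e-02] [-6.80186156 -1.47540581  3.07520942]
px rect ((239.54052734375, 242.7567596435547), (12.823119163513184, 33.86618423461914), 9.462322235107422)
axis [0.071 0.18  0.981] tilt x deg -4.1 mean [ 0.4589 -0.3127  0.1483] 162
```

View pics/s11z.png

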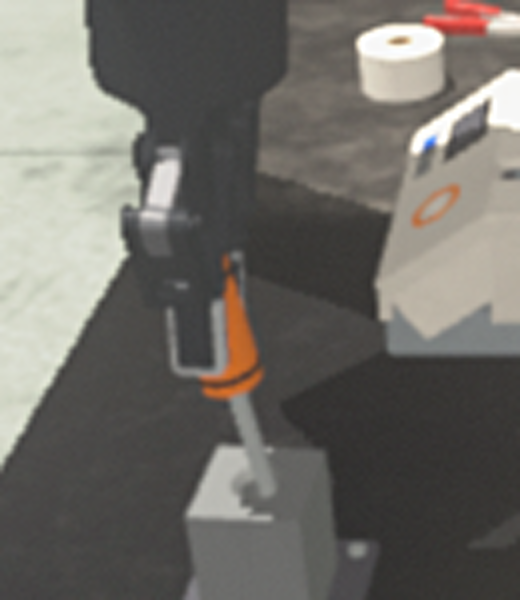

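>>> {"method": "apply_moves", "body": {"increments": [[[-0.011, -0.001, -0.0015, 0], [-0.009, -0.001, -0.001, 0]]]}}

```text
t: 10.95
tcp_pos: [0.4695, -0.3065, 0.2141]
tool_rot: [-0.004, 0.999, 0.001, -0.039]
force: [-7.9, -1.1, 0.1]
finger_gap: 0.292
```

```bash
python3 v.py s12 180 160 130 150
```

```text
[ 0.46950155 -0.30653464  0.21410171] [-0.00356145  0.99924051  0.00112227 -0.03878726] [-7.94826653 -1.06138116  0.097205  ]
px rect ((247.54335021972656, 242.465576171875), (12.372211456298828, 34.814117431640625), 17.87869644165039)
axis [0.235 0.154 0.96 ] tilt x deg -13.7 mean [ 0.4716 -0.3133  0.1477] 110
```

View pics/s12z.png

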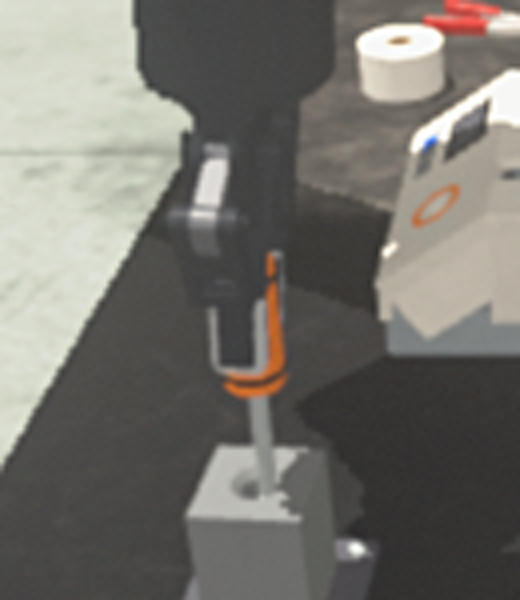

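>>> {"method": "apply_moves", "body": {"increments": [[[0.003, -0.001, 0, 0], [0, 0, 0, 0]]]}}

```text
t: 11.2
tcp_pos: [0.4689, -0.3078, 0.2146]
tool_rot: [-0.003, 0.999, 0.001, -0.036]
force: [0.1, -0.3, -0.9]
finger_gap: 0.291
```

```bash
python3 v.py s13 200 210 80 90
```

```text
[ 0.46892696 -0.30781115  0.21456425] [-3.17775692e-03  9.99350602e-01  5.26386647e-04 -3.58887012e-02] [ 0.12174722 -0.28109929 -0.91643215]
px rect ((246.99998474121094, 243.00001525878906), (13.281564712524414, 34.152591705322266), 18.434947967529297)
axis [0.245 0.156 0.957] tilt x deg -14.4 mean [ 0.4711 -0.3148  0.1483] 116
```

View pics/s13z.png

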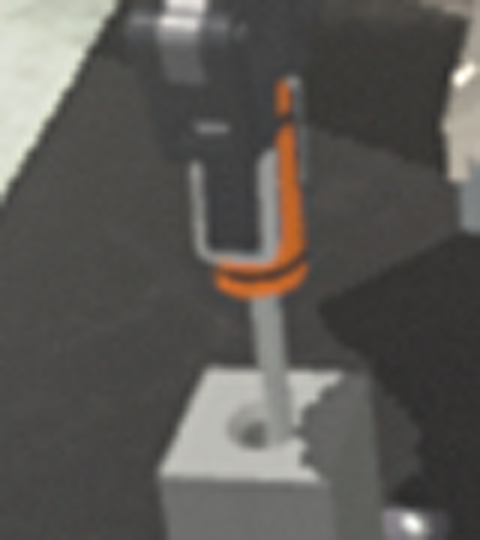

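```bash
python3 rod.py s13 -.3077 '(200+283/6,210+443/6)' '(200+263/6,210+297/6)'; python3 - <<'E'
from ray import *
def onz(u,v,z,n='side'):
    o=world(n,u,v,0);d=world(n,u,v,1)-o
    return o+d*(z-o[2])/d[2]
print('hole',onz(200+253/6,210+428/6,.072))
E
```

```text
low [ 0.4635 -0.3077  0.0664] up [ 0.4634 -0.3077  0.119 ] tilt 0.2 len 0.0526
19 medy -0.31123384387533015 axis [ 0.00709553  0.02943133 -0.99954162] tilt 0.40672333460939586 c [ 0.4645 -0.3111  0.0955]
hole [ 0.45515737 -0.30780744  0.072     ]
```

>>> {"method": "apply_moves", "body": {"increments": [[[0.003, 0, 0.003, 0], [-0.0007, 0, 0.01, 0], [-0.0007, 0, 0.01, 0]]]}}

```text
t: 11.55
tcp_pos: [0.4671, -0.3089, 0.1923]
tool_rot: [-0.003, 0.999, -0.002, -0.033]
force: [0.7, 0.1, -0.6]
finger_gap: 0.292
```

>>> {"method": "apply_moves", "body": {"increments": [[[0.003, 0.001, 0.008, 0], [-0.0005, 0, 0.009, 0], [0, 0, 0, 0]]]}}

```text
t: 11.85
tcp_pos: [0.4623, -0.3071, 0.1715]
tool_rot: [-0.002, 0.999, 0.0, -0.034]
force: [-0.3, -1.1, -1.6]
finger_gap: 0.291
```

```bash
python3 v.py s14 200 210 80 90
```

```text
[ 0.46225673 -0.30710274  0.17153227] [-2.44500411e-03  9.99415344e-01  5.67632644e-05 -3.41026130e-02] [-0.34392967 -1.13429273 -1.59443392]
px rect ((245.89422607421875, 263.2718200683594), (10.628582954406738, 33.43172836303711), 14.931416511535645)
axis [0.184 0.175 0.967] tilt x deg -10.8 mean [ 0.4658 -0.3134  0.1074] 100
```

View pics/s14z.png

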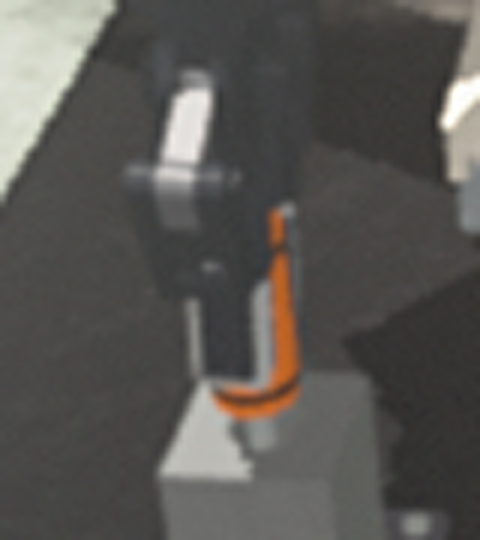

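>>> {"method": "apply_moves", "body": {"increments": [[[0, 0, 0.006, 0], [0, 0, 0, 0]]]}}

```text
t: 12.1
tcp_pos: [0.4623, -0.3075, 0.1657]
tool_rot: [-0.002, 0.999, -0.0, -0.034]
force: [0.1, 0.1, -0.6]
finger_gap: 0.289
```

>>> {"method": "apply_moves", "body": {"increments": [[[0, 0, 0.003, 0], [0, 0, 0, 0], [0, 0, 0, 0], [0, 0, 0, 0], [0, 0, 0, 0]]], "fingers": 1}}

```text
t: 12.6
tcp_pos: [0.463, -0.3083, 0.1637]
tool_rot: [-0.002, 0.999, -0.002, -0.032]
force: [-0.3, -0.0, 0.5]
finger_gap: 1.001
```

```bash
python3 v.py s15 200 210 80 90
```

```text
[ 0.4629761  -0.30825918  0.16374766] [-0.00249941  0.99947252 -0.00168603 -0.03233552] [-0.32914845 -0.04503813  0.50743066]
px rect ((245.5, 266.5), (33.0, 7.0), 90.0)
axis [0.044 0.054 0.998] tilt x deg -2.5 mean [ 0.4666 -0.3157  0.1068] 200
```

View pics/s15z.png

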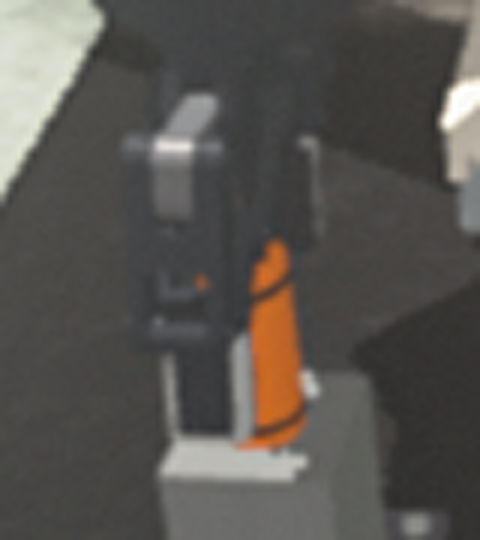

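>>> {"method": "apply_moves", "body": {"increments": [[[0.001, 0, -0.015, 0], [0.002, 0, -0.03, 0], [0.003, 0, -0.04, 0], [0.003, 0, -0.04, 0], [0, 0, 0, 0]]]}}

```text
t: 13.15
tcp_pos: [0.4618, -0.3077, 0.2923]
tool_rot: [-0.003, 0.999, -0.0, -0.034]
force: [0.8, -0.3, -0.0]
finger_gap: 0.999
```

>>> {"method": "apply_moves", "body": {"increments": [[[0.03, 0.03, 0, 0], [0.03, 0.04, 0, 0], [0, 0.04, 0, 0], [0, 0, 0, 0], [0, 0, 0, 0]]]}}

```text
t: 13.65
tcp_pos: [0.3987, -0.1955, 0.2957]
tool_rot: [-0.002, 0.999, -0.002, -0.032]
force: [-0.3, -1.2, 0.8]
finger_gap: 1.002
```

```bash
python3 -c "
from h import *
for n in ('side','top'): s,p,d=shot(n,n+'20')
print(s['tcp_pos'],s['qd'].round(3))
for n in ('top','side'):
    P=cloud(n,np.load(f'pics/{n}20.npz')['d'])
    m=(P[...,2]>.127)&(P[...,2]<.14)&(P[...,1]<-.27)&(P[...,1]>-.35)&(P[...,0]<.5)&(P[...,0]>.42)
    Q=P[m];print(n,'top',(Q.min(0)+Q.max(0))/2,np.percentile(Q[:,2],98),len(Q))
p=np.load('pics/side20.npz')['p'];cv2.imwrite('pics/s20z.png',cv2.resize(p[80:330,180:440,::-1],None,fx=2.4,fy=2.4,interpolation=cv2.INTER_CUBIC))
"
```

```text
[ 0.39857697 -0.19549161  0.29553719] [-0.015  0.016 -0.022 -0.003  0.003 -0.001]Traceback (most recent call last):
  File "<string>", line 8, in <module>
    Q=P[m];print(n,'top',(Q.min(0)+Q.max(0))/2,np.percentile(Q[:,2],98),len(Q))
                          ~~~~~^^^
    return umr_minimum(a, axis, None, out, keepdims, initial, where)
ValueError: zero-size array to reduction operation minimum which has no identity
```

View pics/top20.png

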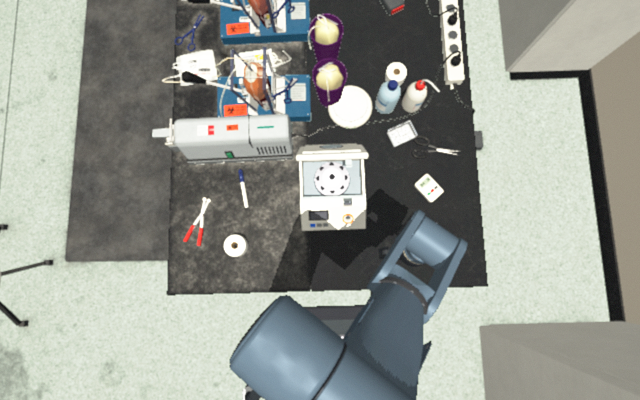

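The top view shows the lid open (hinge edge at (333,150)) and the roll (235,245), timer (429,188) and marker (243,188) where they were. The arm hides the pin there, so I'll check it from the side view.

```bash
python3 -c "
from h import *
P=cloud('side',np.load('pics/side20.npz')['d'])
m=(P[...,2]>.127)&(P[...,2]<.14)&(P[...,1]<-.27)&(P[...,1]>-.35)&(P[...,0]<.5)&(P[...,0]>.42)
Q=P[m];print((Q.min(0)+Q.max(0))/2,np.percentile(Q[:,2],98),len(Q))
m=(P[...,2]>.08)&(P[...,2]<.125)&(P[...,1]<-.27)&(P[...,1]>-.35)&(P[...,0]<.5)&(P[...,0]>.42)
Q=P[m];
for a,b in ((.08,.09),(.11,.12)):
    q=Q[(Q[:,2]>a)&(Q[:,2]<b)];print(q.min(0),q.max(0),q.mean(0))
p=np.load('pics/side20.npz')['p'];cv2.imwrite('pics/s20z.png',cv2.resize(p[80:330,180:440,::-1],None,fx=2.4,fy=2.4,interpolation=cv2.INTER_CUBIC))
"
```

```text
[ 0.45857925 -0.30978029  0.13175719] 0.1356587794141642 151
[ 0.44701726 -0.32280896  0.08000582] [ 0.47101742 -0.30176551  0.08995833] [ 0.46060132 -0.31789644  0.08487307]
[ 0.44592295 -0.32278107  0.11011259] [ 0.47130042 -0.30544442  0.11993096] [ 0.46077399 -0.31741249  0.11520868]
```

View pics/s20z.png

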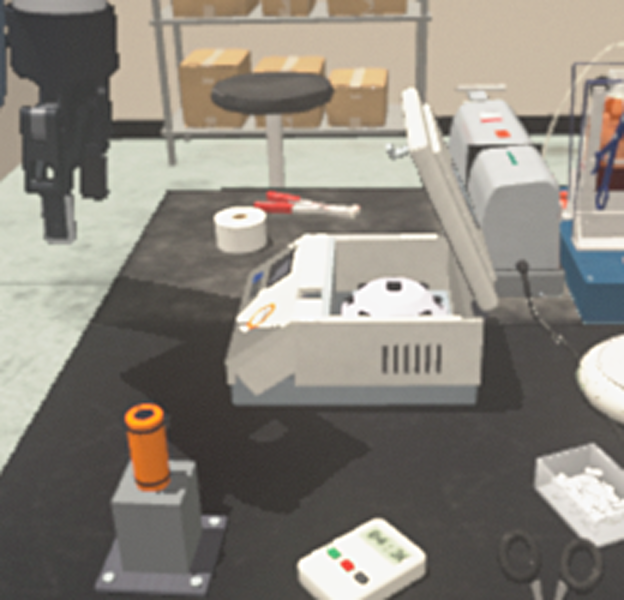

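The pin stands upright in the stand (handle at about (148,447) in the crop) with its handle seated on the top face. The lid is fully open and the arm is clear, so I'm handing in.

```bash
python3 -c "
from h import *
print(manip.sign_off())"
```

```text
the job is handed in; nothing more can be done
None
```

The job is done and handed in at about 14 s of robot time: the lid is open and the pin is back in its stand. The sign-off gives no verdict.

- **Tilting the pin:** the moves can't tilt the tool, so I turned the pin in the grip by levering it against the rim of the stand hole, to about 33°. I straightened it the same way before putting it back.
- **Release:** the pin went into the hole square to the panel to within a few degrees. It met the latch at about 6 N and reached about 27 N at the stop, after which the lid sprang open.
- **Final checks:**
  - **Lid:** the side and top pictures show it fully open.
  - **Pin:** the handle stands upright to within about 1°. Its top is at about 0.132–0.136 m (0.132 expected) and centred within about 2 mm of the stand mouth.
  - **Other things:** the label roll, timer and marker look unmoved.
  - **Arm:** it is clear of everything.
- **Check that failed:** in the last top picture the arm hides the pin, so its final position comes from the side camera only.
- **Disagreements:** the tool drifted to a tilt of about 4° during the side-loaded moves, without consequence. Early estimates of the pin's tilt differed by a few degrees, from 31° to 37°.

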